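# Hook the lid into a gift box and stack the filled box on it

## Robot

A 7-joint arm with a two-finger parallel gripper is mounted at the origin on a cart in front of the work surface, level with it; the furniture and walls round the work are solid. World frame = base frame: x ahead of the robot, y to its left, z up, the work surface at z = 0. Lengths are in m, angles in rad, forces in N, time in s.
With the tool pointing down it reaches from about 0.425 to 0.825 m from the base axis. Payload 3.6 kg.
Tool frame: the origin (TCP) lies midway between the tips of the shut fingers; the grasp point (between the pads) lies 19 mm behind it (arm.grasp_offset is the distance from the TCP to the grasp point, in m); z points along the fingers, x is the direction in which the jaws open and shut, and the axes are right-handed (so a half turn about z gives the same grasp; the last joint's range is limited). The gripper opens to 85 mm and grips with 20 to 120 N. Pads are 22 mm wide; open, the fingers measure 114 mm over their backs; the gripper's body (76 mm by 85 mm) begins 54 mm behind the grasp point. The pads swing forward as they close: fully open they stand 13 mm farther back than shut.
Start: joints at [1.107, 0.615, -0.013, 1.423, 0.008, 1.103, -0.04], TCP at [0.275, -0.589, 0.231] pointing down, gripper open.
Joint ranges: [-3.12, 3.12], [-0.3, 2.06], [-1.34, 1.32], [0.26, 2.42], [-1.36, 4.5], [0.01, 1.98], [-2.84, 2.84]. Speed limits (rad/s): [2.79, 2.79, 3.14, 3.14, 3.14, 3.14, 3.14].

## Interface

Orientations are given as a rotation vector (axis times angle).
In Python, from plant import arm gives the robot as it stands.
- The arm moves only by the shell command python3 -m inch 'ROWS' [FORCE]. ROWS is JSON, a list of rows, each an object with "fingers": the finger opening in cm, from 0 to 8.54; "xyz": the shift along the tool's x, y, z in cm, a list of three; "turn": the turn about the tool's z in rad. In form: [{"fingers": fingers, "xyz": [dx, dy, dz], "turn": turn}, ...]. A call has 1 to 12 rows; each row shifts and turns the commanded pose from where the row before left it, along the tool's axes as they then stand; what a row does not reach is not made up. A row lasts 1/10 s, in which the tool goes at most 50 mm and 8.59 degrees, less where a joint would pass 70% of its speed; a pose out of reach is approached as far as the arm can. A call with a gripper value outside its range is refused whole. The fingers move at their own pace and stop on an object; FORCE is the grip in N (left out, the last holds). Time passes only in rows, so rows that do not move let the fingers close. It gives the time, the measured TCP pose, the force and the opening at its end, in the units of the state.
- arm.get_state(): the state, without advancing time (a new reading comes with each control period).
- arm.get_image(name): name is "side" or "top"; returns the picture (420x560x3 uint8, red, green, blue); there is no depth.
- arm.camera_model(name): a dict with "fov_y" (degrees; the focal length in pixels is half the picture's height over the tangent of half this angle, whatever the lens; pixels are square), "cx", "cy" (the principal point, pixels), "view" (4x4, takes a point from world to camera coordinates). Camera axes: x right, y up, looking along -z (the intrinsics and any distortion apply to the point x, -y, -z); pixel columns grow to the right and rows downward; lengths in m; the calibration is good to about 2 mm. A picture is of the moment at which its call begins. camera_model takes no time and is no camera call.
- arm.close_job(): hands the job in, once; it reports no verdict.
Trained networks look in the newest picture that a camera, given by its name, has taken for a name from the list of things; names that differ only in an ending like _2 or _b are one class to them, and where a whole thing is asked for, a point or a joint stands for the part that bears it (a point fixed in the world has none). Each returns a list of dicts, best first, with "conf" (0 to 1); they miss things now and then, are a little off and sometimes report something else, mostly with a low value. They report only what shows in the picture. A call takes as long as a camera call.
- arm.find_in(thing, camera): "box" ([left, top, right, bottom] in pixels, round what is visible of it).
The state is a dict: "time_s": time; "q": joint angles; "dq": joint speeds; "effort": joint torques, N m; "eef_pos": TCP position; "orientation": TCP orientation; "ft_force": force on the tool from outside, world axes, zero at the start; "torque": the same for the moment, N m; "gripper_width": finger opening in m.
Only numpy, scipy, OpenCV 4.12 (cv2) and the standard library are available. Lean on these libraries where they do the work, as an engineer would, in place of code of your own. Each camera call takes 0.05 s, during which the arm holds its last target. There are 200 camera calls.

## Task

Close the open wooden box with its loose lid, which was pushed under the display riser: hook the lid's tongue under the lip of the box and swing the lid down until it lies home. Then stack the filled box on it, upright all the way, so that the recesses in its base lock over the two lugs of the lid and it stands firmly on the box below. Leave the other things on the table where they are.

Things in the scene. Friction and masses are not known exactly. Their poses are not given: they have to be found in the camera images.
- open_box: Open wooden box, fixed, with a vial and a pine cone in it (they stay below the lid). Outside 175 mm (x) by 66 mm (y), rim at z = 60 mm; walls 6 mm, inside 163 x 54 mm. Origin: centre of its underside. A lip crosses the -x end; the +x wall has a thumb notch. From lip to +x wall the opening is 154 mm, so the 160 mm lid cannot go in flat: tongue first, the other end raised 15 to 22 degrees.
- lip (a point): Middle of the lip's inner lower edge: box point (-72.5, 0, 55.5) mm. The lip runs across the inside, reaches 9 mm in from the -x wall's inner face (x = -81.5), is 4.5 mm thick, its top level with the rim. Axes as the box.
- seat (a point): Box point (0, 0, 49) mm: where the lid's origin lies when it is home, axes as the box's, with 1.5 mm play at each edge. It is the height of the ledges (5 mm wide) along both long walls and the +x wall. The side ledges end 16 mm short of the -x wall; there the tongue can dip up to 20 mm lower while the lid is tilted.
- lid: Loose wooden lid, 160 mm (x) by 51 mm (y), about 100 g. Origin: centre of its underside. Panel 7 mm thick; two lugs on top; a tongue at its -x end. At the start it lies flat on the table, pushed under the riser: only the tongue end stands out, about 38 to 45 mm, and the riser's top covers the lugs. That end can be taken by its long edges, 51 mm apart, and the lid drawn out over the table.
- tongue (a point): Middle of the tip of the tongue: lid point (-80, 0, 2) mm. The tongue is the lid's last 12 mm at the -x end, full width but only 4 mm thick (level with the underside); only this end fits under the lip.
- lug_a (a point): Middle of the top of the lug nearer the tongue: lid point (-26, 0, 18) mm. Each lug is a block 12 mm (x) by 40 mm (y), 11 mm tall above the panel (lid z 7 to 18 mm), with rounded top edges; it can be pinched across its 12 mm.
- lug_b (a point): Middle of the top of the lug farther from the tongue: lid point (26, 0, 18) mm. Same block as lug_a.
- filled_box: Closed wooden box, loose, about 0.4 kg, outside like the open one (175 mm x, 66 mm y, rim z = 60 mm), its lid fastened, lugs up to z = 67 mm. Origin: centre of its underside. Can be taken across the 66 mm. Two recesses in its base, 16 x 44 mm, 8.5 mm deep, at x = -26 and +26 mm, drop over the lugs of the lid below with 2 mm play; its base then rests on the lower rim. Either way round fits.
- riser: Low wooden display riser, fixed, 150 mm deep (x), 150 mm wide (y), 42 mm high; 34 mm free height under its 8 mm top board; open at its -x front, closed at the back and sides (126 mm apart inside). Origin: centre of its underside, on the table. Two soaps and a tin are fixed on it, over 60 mm behind its front edge, up to z = 95 mm.
- bud_vase: white bud vase standing, 66 mm in diameter, 112 mm tall; a bystander to leave alone. Origin: centre of its underside.
- toy_car: wooden toy car, 77 x 100 mm, 54 mm tall; a bystander to leave alone. Origin: centre of its underside.
- wood_bird: carved wooden bird, 55 x 109 mm, 54 mm tall; a bystander to leave alone. Origin: centre of its underside.
- spinning_top: wooden spinning top standing on its flat foot, 53 mm in diameter, 62 mm tall, between and behind the two boxes; a bystander to leave alone. Origin: centre of its underside.
- egg_cup: turned wooden egg cup standing, 50 mm in diameter, 53 mm tall; a bystander to leave alone. Origin: centre of its underside.
- calendar_block: wooden cube with a number on it, 56 x 56 mm, 44 mm tall; a bystander to leave alone. Origin: centre of its underside.
- card_stack: stack of gift tags, 74 x 95 mm, 17 mm tall; a bystander to leave alone. Origin: centre of its underside.
- washi_tape: roll of tape lying flat, 96 mm in diameter, 25 mm tall; a bystander to leave alone. Origin: centre of its underside.

How it is judged:
By the outcome, as a careful person would: the job done as asked, in the order asked, and still so for the second after the job is handed in, with the robot touching nothing.
It also fails if it takes over 70 s, if anything falls off the work surface, if the arm or the gripper's body presses on something with over 40 N, if the wrist force passes 120 N, or if a joint passes its speed limit or range.

## Working session

There is one attempt and no reset: what is moved stays moved. The work goes in short steps, Python scripts to look and compute and a shell command to move; the robot and the scene stay as the last step left them, time stands still between calls to the robot, and variables do not carry over. Pictures are saved under pics/ and viewed, about 8 in all and at most 12, crops included, and the job is handed in when it is done.

```bash
mkdir -p pics; ls
cat > h.py <<'E'
import numpy as np, cv2
from plant import arm
from scipy.spatial.transform import Rotation as R
def cam(n):
    m=arm.camera_model(n); f=210/np.tan(np.radians(m['fov_y'])/2)
    return m,f,np.array(m['view'])
def proj(n,P):
    m,f,V=cam(n); P=np.atleast_2d(P); c=P@V[:3,:3].T+V[:3,3]
    return np.c_[m['cx']+f*c[:,0]/-c[:,2], m['cy']-f*c[:,1]/-c[:,2]]
def back(n,uv,z):
    m,f,V=cam(n); uv=np.atleast_2d(uv)
    d=np.c_[(uv[:,0]-m['cx'])/f,-(uv[:,1]-m['cy'])/f,-np.ones(len(uv))]@V[:3,:3]
    o=-V[:3,:3].T@V[:3,3]; t=(z-o[2])/d[:,2]
    return o+d*t[:,None]
def snap(n,name):
    im=arm.get_image(n); cv2.imwrite('pics/'+name,im[:,:,::-1]); return im
E
python3 - <<'E'
from h import *
for n in('top','side'):
    print(arm.camera_model(n)); snap(n,n+'0.png')
    for t in ['open_box','lid','filled_box','riser','tongue','bud_vase','toy_car','wood_bird','spinning_top','egg_cup','calendar_block','card_stack','washi_tape']:
        print(t,[(np.round(d['box']).astype(int).tolist(),round(d['conf'],2)) for d in arm.find_in(t,n)[:2]])
print(arm.get_state(),arm.grasp_offset)
E
```

```text
pics
{'fov_y': 52.90617691037163, 'cx': 282.76234922375613, 'cy': 207.21527714777378, 'view': array([[-0.01610023, -0.99986666,  0.00272927,  0.03336684],
       [ 0.99432465, -0.01572378,  0.10522004, -0.54490752],
       [-0.1051631 ,  0.00440785,  0.99444522, -1.21068598],
       [ 0.        ,  0.        ,  0.        ,  1.        ]])}
open_box [([296, 190, 329, 252], 0.69), ([299, 142, 328, 171], 0.29)]
lid [([200, 194, 220, 213], 0.7)]
filled_box [([380, 181, 412, 244], 0.67)]
riser [([173, 139, 230, 198], 0.96)]
tongue [([268, 146, 292, 167], 0.61), ([200, 197, 223, 208], 0.48)]
bud_vase [([267, 145, 292, 168], 0.68), ([200, 197, 221, 210], 0.56)]
toy_car []
wood_bird [([301, 141, 328, 173], 0.69)]
spinning_top [([344, 163, 357, 178], 0.82)]
egg_cup [([295, 187, 328, 252], 0.7), ([363, 154, 381, 167], 0.56)]
calendar_block [([334, 256, 355, 277], 0.53), ([202, 195, 220, 214], 0.45)]
card_stack [([384, 259, 406, 287], 0.72), ([268, 261, 303, 285], 0.2)]
washi_tape [([148, 268, 182, 299], 0.64), ([268, 145, 288, 168], 0.64)]
{'fov_y': 55.34383157829554, 'cx': 273.82903781909516, '
[... 1022 characters left out ...]
352, 188], 0.69)]
{'time_s': 1.4, 'q': array([ 1.10756337,  0.61490145, -0.0126042 ,  1.42341816,  0.00806919,
        1.10338114, -0.04041644]), 'dq': array([-0.00101567, -0.00163068, -0.00085808,  0.00201276, -0.00106366,
        0.00070068, -0.00114798]), 'effort': array([-3.25833607e-04, -4.69098938e+01,  2.58995751e-01, -1.71339369e+01,
        1.00672909e-02,  1.72910215e-03, -2.22517578e-07]), 'eef_pos': array([ 0.27495529, -0.58894659,  0.23129022]), 'orientation': array([-2.64987001e+00,  1.68737830e+00,  2.45293225e-05]), 'ft_force': array([ 0.12098704, -0.58413677, -0.0523744 ]), 'torque': array([ 0.04659582, -0.02354467, -0.01512784]), 'gripper_width': 0.08563270326306605} 0.0187
```

View pics/top0.png

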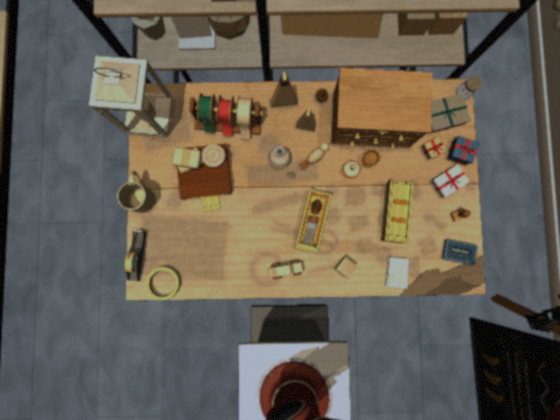

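View pics/side0.png

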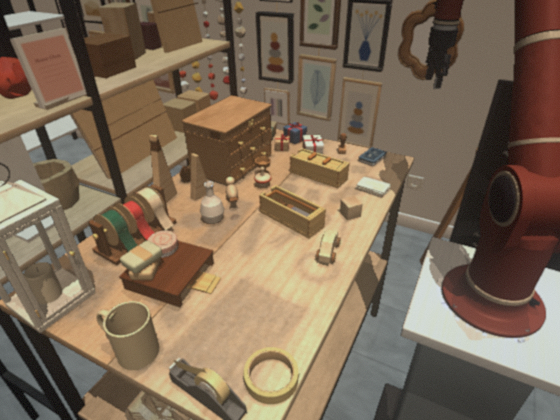

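Run:
```python
import cv2
a=cv2.imread('pics/top0.png')[135:260,170:425]; cv2.imwrite('pics/t1.png',cv2.resize(a,None,fx=3.1,fy=3.1,interpolation=cv2.INTER_CUBIC))
a=cv2.imread('pics/side0.png')[140:310,115:360]; cv2.imwrite('pics/s1.png',cv2.resize(a,None,fx=3.2,fy=3.2,interpolation=cv2.INTER_CUBIC))
from h import *
# rough poses
print('open',back('top',[[300,192],[327,190],[296,248],[322,253],[312,221]],.06).round(3))
print('filled',back('top',[[398,212]],.06).round(3))
print('riser',back('top',[[181,148],[228,146],[231,195],[181,199]],.042).round(3))
print('lid',back('top',[[202,196],[219,195],[220,208],[203,210]],.005).round(3))
for t,uv,z in [('vase',(280,157),.06),('car',(288,270),.03),('bird',(315,155),.03),('top',(351,170),.03),('eggcup',(372,160),.03),('cal',(345,266),.03)]: print(t,back('top',uv,z).round(3))
```

```text
open [[ 0.585 -0.025  0.06 ]
 [ 0.59  -0.103  0.06 ]
 [ 0.425 -0.011  0.06 ]
 [ 0.41  -0.084  0.06 ]
 [ 0.501 -0.058  0.06 ]]
filled [[ 0.523 -0.305  0.06 ]]
riser [[0.724 0.322 0.042]
 [0.728 0.183 0.042]
 [0.582 0.175 0.042]
 [0.573 0.32  0.042]]
lid [[0.586 0.266 0.005]
 [0.588 0.215 0.005]
 [0.548 0.212 0.005]
 [0.543 0.263 0.005]]
vase [[0.689 0.03  0.06 ]]
car [[0.363 0.012 0.03 ]]
bird [[ 0.7   -0.074  0.03 ]]
top [[ 0.653 -0.179  0.03 ]]
eggcup [[ 0.682 -0.243  0.03 ]]
cal [[ 0.371 -0.153  0.03 ]]
```

View pics/t1.png

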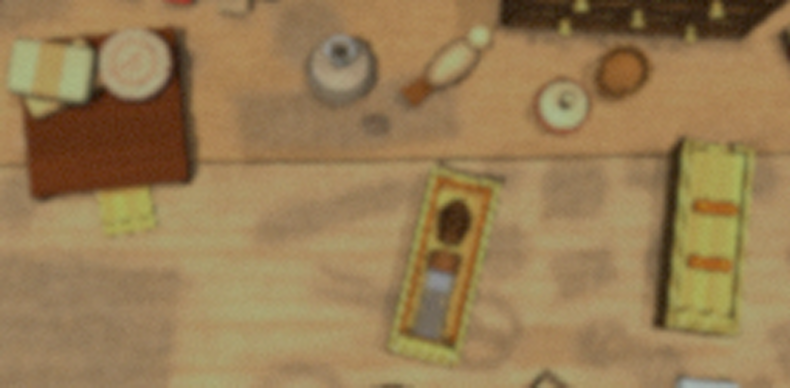

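View pics/s1.png

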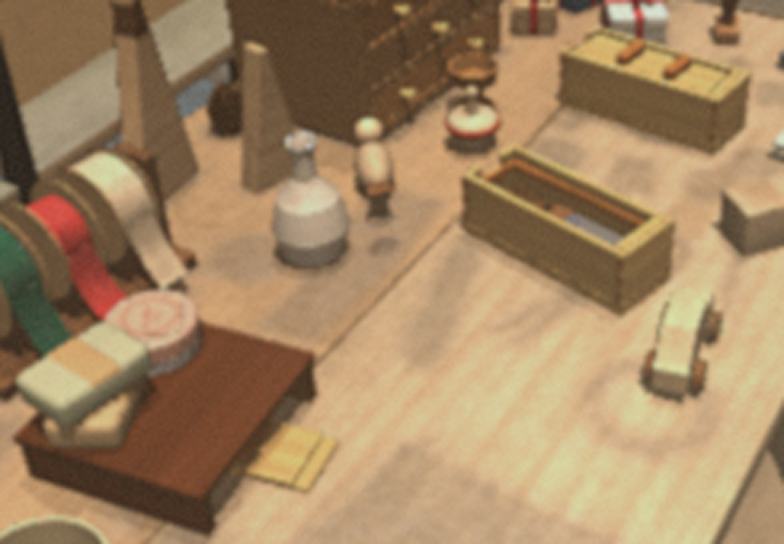

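```bash
cat >> h.py <<'E'
from scipy.optimize import least_squares
def T(uv): return np.array(uv)/3.1+[170,135]
def S(uv): return np.array(uv)/3.2+[115,140]
def fit(pts,obs,x0):
    # pts: local (n,3); obs {cam:{idx:uv}}
    def w(p): c,s=np.cos(p[2]),np.sin(p[2]); return np.c_[p[0]+c*pts[:,0]-s*pts[:,1],p[1]+s*pts[:,0]+c*pts[:,1],pts[:,2]]
    def r(p):
        W=w(p); return np.concatenate([(proj(n,W[list(o)])-np.array(list(o.values()))).ravel() for n,o in obs.items()])
    s=least_squares(r,x0,loss='soft_l1'); return s.x,r(s.x)
E
python3 - <<'E'
from h import *
np.set_printoptions(precision=4,suppress=True,linewidth=150)
B=np.array([[87.5,33,60],[87.5,-33,60],[-87.5,-33,60],[-87.5,33,60]])/1e3
def do(nm,P,t,s,x0):
    for o in ({'top':t},{'side':s},{'top':t,'side':s}):
        x,r=fit(P,o,x0); print(nm,list(o),x[:2],np.degrees(x[2]).round(1),'res',r.round(1))
do('open',B,{i:T(v) for i,v in enumerate([(436,164),(502,180),(458,364),(389,348)])},{i:S(v) for i,v in enumerate([(465,178),(515,150),(672,228),(622,258)])},[.5,-.06,-.2])
do('filled',B,{i:T(v) for i,v in enumerate([(683,143),(753,147),(738,333),(668,325)])},{i:S(v) for i,v in enumerate([(562,62),(603,32),(748,75),(712,105)])},[.52,-.3,-.1])
L=np.array([[-80,25.5,4],[-80,-25.5,4]])/1e3
do('lid',L,{0:T((104,236)),1:T((158,231))},{0:S((297,490)),1:S((336,440))},[.63,.24,0.05])
Rr=np.array([[75,75,42],[75,-75,42],[-75,-75,42],[-75,75,42]])/1e3
do('riser',Rr,{i:T(v) for i,v in enumerate([(22,38),(180,28),(190,182),(33,198)])},{2:S((313,357)),3:S((212,522)),0:S((20,437))},[.65,.25,0.05])
E
```

```text
open ['top'] [ 0.5042 -0.0637] -15.1 res [-0.6 -0.2  0.4  0.2  0.3  0.3 -0.1 -0.3]
open ['side'] [ 0.497  -0.0538] -16.3 res [-1.2 -0.1  0.2 -1.   1.  -0.4 -0.1  1.8]
open ['top', 'side'] [ 0.5024 -0.0626] -15.5 res [-0.7  0.4  0.2  1.  -0.4  0.9 -0.7  0.2 -1.5 -2.  -0.5 -2.9  0.5 -3.  -0.2 -0.9]
filled ['top'] [ 0.5256 -0.3082] -7.1 res [-0.1 -1.3  0.1 -0.1  0.3  0.4 -0.3  0.5]
filled ['side'] [ 0.521  -0.2996] -11.6 res [-0.5 -3.3 -1.  -1.5  0.9  1.3  0.4  0.7]
filled ['top', 'side'] [ 0.5248 -0.307 ] -7.9 res [-0.1 -1.1  0.1  0.4 -0.6  0.8 -1.1  0.6 -1.1 -3.7 -2.6 -2.3  0.8 -1.   1.7 -1.3]
lid ['top'] [0.6217 0.2418] 4.4 res [ 0.2 -0.  -0.2  0. ]
lid ['side'] [0.6261 0.243 ] 3.1 res [ 0.  -0.1 -0.   0.1]
lid ['top', 'side'] [0.6246 0.2426] 3.5 res [-0.5 -1.1 -0.9 -0.8  0.9 -0.1  0.7 -0. ]
riser ['top'] [0.6548 0.2529] 3.9 res [ 0.1  0.7 -0.1 -0.3  0.4  0.2 -0.4 -0.6]
riser ['side'] [0.6441 0.2592] 5.5 res [ 3.9  0.1 -0.6 -5.3 -0.4  1.7]
riser ['top', 'side'] [0.6523 0.2541] 4.9 res [-0.7  2.  -0.9  0.2  0.4  0.6 -0.4  0.7  2.3 -2.  -2.8 -8.3 -1.5 -1.4]
```

```bash
cat >> h.py <<'E'
def plan(target,yaw=None,first_turn=True):
    "delta in tool axes (cm) to TCP target; yaw(deg)=world direction of tool x (mod 180)"
    s=arm.get_state(); M=R.from_rotvec(s['orientation']).as_matrix()
    cur=np.degrees(np.arctan2(M[1,0],M[0,0])); turn=0
    if yaw is not None:
        turn=-((yaw-cur+90)%180-90)
    M2=M@R.from_rotvec([0,0,np.radians(turn)]).as_matrix()
    d=np.array(target)-s['eef_pos']
    print('t',round(s['time_s'],2),'pos',s['eef_pos'].round(4),'yaw',cur.round(2),'tilt',np.degrees(np.arccos(-M[2,2])).round(2),'w',round(s['gripper_width'],4),'F',np.array(s['ft_force']).round(1),'Tq',np.array(s['torque']).round(2))
    print('turn(rad)',round(np.radians(turn),4),'then xyz cm',(M2.T@d*100).round(2),' (no turn:',(M.T@d*100).round(2),') q7',s['q'][6].round(2))
E
python3 - <<'E'
from h import *
plan([.5042-.055*np.cos(.263),-.0637+.055*np.sin(.263),.13],75)
E
```

```text
t 1.4 pos [ 0.275  -0.5889  0.2313] yaw -64.98 tilt 0.01 w 0.0856 F [ 0.1 -0.6 -0.1] Tq [ 0.05 -0.02 -0.02]
turn(rad) 0.6985 then xyz cm [-56.67  -3.05  10.13]  (no turn: [-41.44 -38.78  10.13] ) q7 -0.04
```

```bash
python3 -m inch '[{"fingers":8.5,"xyz":[0,0,0],"turn":0.14},{"fingers":8.5,"xyz":[-3,0,0],"turn":0.14},{"fingers":8.5,"xyz":[-4,0,0],"turn":0.14},{"fingers":8.5,"xyz":[-4.5,0,0],"turn":0.14},{"fingers":8.5,"xyz":[-4.5,0,0],"turn":0.14},{"fingers":8.5,"xyz":[-4.5,0,0.5],"turn":0},{"fingers":8.5,"xyz":[-4.5,0,0.5],"turn":0},{"fingers":8.5,"xyz":[-4.5,0,1],"turn":0},{"fingers":8.5,"xyz":[-4.5,0,1],"turn":0},{"fingers":8.5,"xyz":[-4.5,0,1],"turn":0},{"fingers":8.5,"xyz":[-4.5,0,1],"turn":0},{"fingers":8.5,"xyz":[-4.5,0,1],"turn":0}]' 20
python3 - <<'E'
from h import *
plan([.5042-.055*np.cos(.263),-.0637+.055*np.sin(.263),.085],75)
E
```

```text
time_s: 2.6
eef_pos: [0.3474, -0.1254, 0.1715]
orientation: [-1.91, 2.493, -0.002]
ft_force: [0.8, -0.1, -0.1]
gripper_width: 0.0851
t 2.6 pos [ 0.3474 -0.1254  0.1715] yaw -105.1 tilt 0.11 w 0.0851 F [ 0.8 -0.1 -0.1] Tq [-0.03 -0.1   0.03]
turn(rad) -0.0018 then xyz cm [-10.02  -8.04   8.66]  (no turn: [-10.04  -8.02   8.66] ) q7 -1.5
```

```bash
python3 -m inch '[{"fingers":8.5,"xyz":[-3.5,-2.8,2],"turn":0},{"fingers":8.5,"xyz":[-3.5,-2.8,2],"turn":0},{"fingers":8.5,"xyz":[-3,-2.4,2.6],"turn":0},{"fingers":8.5,"xyz":[0,0,2],"turn":0},{"fingers":8.5,"xyz":[0,0,0],"turn":0}]' 20
python3 - <<'E'
from h import *
plan([.5042-.055*np.cos(.263),-.0637+.055*np.sin(.263),.085],75)
a=arm.get_image('top')[135:260,270:395,::-1]; b=arm.get_image('side')[150:260,235:360,::-1]
f=lambda a:cv2.resize(a,(400,400*a.shape[0]//a.shape[1]),interpolation=cv2.INTER_CUBIC)
a,b=f(a),f(b); b=cv2.copyMakeBorder(b,0,a.shape[0]-b.shape[0],0,0,0)
cv2.imwrite('pics/p2.png',np.hstack([a,b]))
E
```

```text
time_s: 3.1
eef_pos: [0.4491, -0.05, 0.0833]
orientation: [1.912, -2.489, -0.006]
ft_force: [0.2, -0.7, 0.5]
gripper_width: 0.0846
t 3.1 pos [ 0.4491 -0.05    0.0833] yaw -104.93 tilt 0.28 w 0.0846 F [ 0.2 -0.7  0.5] Tq [-0.07  0.09  0.01]
turn(rad) 0.0012 then xyz cm [-0.11 -0.18 -0.17]  (no turn: [-0.11 -0.18 -0.17] ) q7 -1.71
```

View pics/p2.png

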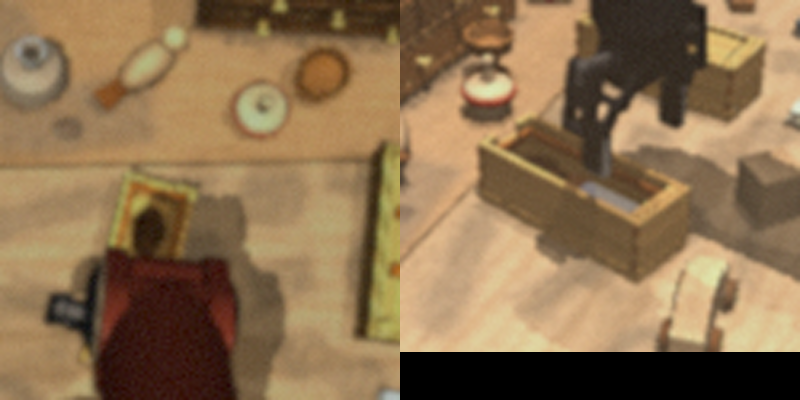

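Run:
```python
from h import *
s=arm.get_state();p=s['eef_pos'];d=np.array([np.cos(np.radians(75)),np.sin(np.radians(75)),0])
for k in(.0425,.057,-.0425,-.057): print(k,(proj('side',p+k*d+[0,0,.013])-[235,150])*3.2+[400,0])
c,sn=np.cos(-.263),np.sin(-.263)
for x,y in[(87.5,33),(87.5,-33),(-87.5,-33),(-87.5,33)]:
    print((proj('side',[.5042+(c*x-sn*y)/1e3,-.0637+(sn*x+c*y)/1e3,.06])-[235,150])*3.2+[400,0])
```

```text
0.0425 [[600.421173   168.73818037]]
0.057 [[588.08183668 176.88340737]]
-0.0425 [[668.61963278 123.72020522]]
-0.057 [[679.59383708 116.47610531]]
[[474.59488135 138.88893304]]
[[527.48430544 107.9702279 ]]
[[688.20464357 184.53623205]]
[[636.42177059 221.53769319]]
```

```bash
python3 -m inch '[{"fingers":8.5,"xyz":[-0.4,-0.1,1.5],"turn":0},{"fingers":8.5,"xyz":[0,0,1.2],"turn":0},{"fingers":8.5,"xyz":[0,0,0.5],"turn":0},{"fingers":8.5,"xyz":[0,0,0.5],"turn":0}]' 20
```

```text
time_s: 3.6
eef_pos: [0.4522, -0.0484, 0.0492]
orientation: [-1.908, 2.494, -0.002]
ft_force: [-0.5, 0.0, -0.0]
gripper_width: 0.0848
```

```bash
python3 -m inch '[{"fingers":8.5,"xyz":[0,0,0.7],"turn":0},{"fingers":8.5,"xyz":[0,0,0.5],"turn":0},{"fingers":6.8,"xyz":[0,0,0],"turn":0},{"fingers":6.4,"xyz":[0,0,0],"turn":0},{"fingers":6.4,"xyz":[0,0,0],"turn":0},{"fingers":6.4,"xyz":[0,0,0],"turn":0},{"fingers":6.4,"xyz":[0,0,0],"turn":0}]' 20
python3 - <<'E'
from h import *
plan([0.45,-.05,.085],75)
E
```

```text
time_s: 4.3
eef_pos: [0.4514, -0.0489, 0.0364]
orientation: [1.909, -2.493, 0.001]
ft_force: [-2.5, -5.3, 0.2]
gripper_width: 0.0652
t 4.3 pos [ 0.4514 -0.0489  0.0364] yaw -105.12 tilt 0.09 w 0.0652 F [-2.5 -5.3  0.2] Tq [-1.23  0.42  0.2 ]
turn(rad) -0.0021 then xyz cm [ 0.15  0.11 -4.85]  (no turn: [ 0.15  0.11 -4.85] ) q7 -1.71
```

```bash
python3 -m inch '[{"fingers":6.4,"xyz":[0.1,0,0],"turn":0},{"fingers":6.4,"xyz":[0,0,0],"turn":0},{"fingers":6.4,"xyz":[0,0,0],"turn":0}]' 20
```

```text
time_s: 4.6
eef_pos: [0.4514, -0.0489, 0.0364]
orientation: [1.91, -2.494, -0.0]
ft_force: [-2.0, -4.0, 2.6]
gripper_width: 0.0656
```

Run:
```python
from h import *
plan([0.45,-.05,.085],75)
```

```text
t 4.6 pos [ 0.4514 -0.0489  0.0364] yaw -105.1 tilt 0.04 w 0.0656 F [-2.  -4.   2.6] Tq [-1.41  0.55  0.03]
turn(rad) -0.0018 then xyz cm [ 0.14  0.11 -4.86]  (no turn: [ 0.14  0.11 -4.86] ) q7 -1.71
```

```bash
python3 -m inch '[{"fingers":8.5,"xyz":[0,0,0],"turn":0},{"fingers":8.5,"xyz":[0,0,0],"turn":0},{"fingers":8.5,"xyz":[0,0,0],"turn":0},{"fingers":8.5,"xyz":[0,-3,0],"turn":0},{"fingers":8.5,"xyz":[0,-4,0],"turn":0},{"fingers":8.5,"xyz":[0,-3,0],"turn":0},{"fingers":6.4,"xyz":[0,0,0],"turn":0},{"fingers":6.4,"xyz":[0,0,0],"turn":0},{"fingers":6.4,"xyz":[0,0,0],"turn":0},{"fingers":6.4,"xyz":[0,0,0],"turn":0},{"fingers":6.4,"xyz":[0,0,0],"turn":0}]' 20
python3 - <<'E'
from h import *
plan([0.45,-.05,.085],75)
E
```

```text
time_s: 5.7
eef_pos: [0.5503, -0.0754, 0.0365]
orientation: [-1.909, 2.49, -0.008]
ft_force: [6.5, -3.5, -4.1]
gripper_width: 0.0656
t 5.7 pos [ 0.5503 -0.0754  0.0365] yaw -105.06 tilt 0.36 w 0.0656 F [ 6.5 -3.5 -4.1] Tq [-0.77 -1.13  0.16]
turn(rad) -0.001 then xyz cm [ 0.14 10.32 -4.91]  (no turn: [ 0.15 10.31 -4.91] ) q7 -1.69
```

```bash
python3 -m inch '[{"fingers":8.5,"xyz":[0,0,0],"turn":0},{"fingers":8.5,"xyz":[0,0,0],"turn":0},{"fingers":8.5,"xyz":[0,0,-3],"turn":0},{"fingers":8.5,"xyz":[0,0,-4],"turn":0},{"fingers":8.5,"xyz":[-2,0,-4],"turn":-0.1},{"fingers":8.5,"xyz":[-4.5,0,0],"turn":-0.12},{"fingers":8.5,"xyz":[-4.5,0,0],"turn":-0.12},{"fingers":8.5,"xyz":[-4.5,0,0],"turn":0},{"fingers":8.5,"xyz":[-4.5,0,0],"turn":0},{"fingers":8.5,"xyz":[-4.5,0,0],"turn":0},{"fingers":8.5,"xyz":[-4.5,0,0],"turn":0}]' 20
python3 - <<'E'
from h import *
plan([0.56,.237,.06],94.2)
E
```

```text
time_s: 6.8
eef_pos: [0.5467, 0.2154, 0.146]
orientation: [2.304, -2.132, -0.003]
ft_force: [0.2, -0.1, -0.8]
gripper_width: 0.085
t 6.8 pos [0.5467 0.2154 0.146 ] yaw -85.57 tilt 0.16 w 0.085 F [ 0.2 -0.1 -0.8] Tq [ 0.02 -0.07 -0.06]
turn(rad) 0.0041 then xyz cm [-2.06 -1.51  8.6 ]  (no turn: [-2.06 -1.52  8.6 ] ) q7 -1.92
```

```bash
python3 -m inch '[{"fingers":8.5,"xyz":[-2.1,-1.5,4],"turn":0},{"fingers":8.5,"xyz":[0,0,4.6],"turn":0},{"fingers":8.5,"xyz":[0,0,3.5],"turn":0},{"fingers":8.5,"xyz":[0,0,2.3],"turn":0},{"fingers":4.5,"xyz":[0,0,0],"turn":0},{"fingers":4.5,"xyz":[0,0,0],"turn":0},{"fingers":4.5,"xyz":[0,0,0],"turn":0},{"fingers":4.5,"xyz":[0,0,0],"turn":0},{"fingers":4.5,"xyz":[0,0,0],"turn":0}]' 30
python3 - <<'E'
from h import *
plan([0.56,.237,.0],94.2)
E
```

```text
time_s: 7.7
eef_pos: [0.5635, 0.2368, 0.0049]
orientation: [-2.302, 2.131, -0.002]
ft_force: [-0.8, 0.3, 7.2]
gripper_width: 0.0451
t 7.7 pos [0.5635 0.2368 0.0049] yaw -85.58 tilt 0.26 w 0.0451 F [-0.8  0.3  7.2] Tq [0.08 0.2  0.06]
turn(rad) 0.0038 then xyz cm [-0.04  0.35  0.49]  (no turn: [-0.04  0.35  0.49] ) q7 -1.95
```

```bash
python3 -m inch '[{"fingers":8.5,"xyz":[0,0,-0.5],"turn":0},{"fingers":8.5,"xyz":[0,0,0],"turn":0},{"fingers":8.5,"xyz":[0,0,0],"turn":0},{"fingers":8.5,"xyz":[0,0,0.9],"turn":0},{"fingers":4.7,"xyz":[0,0,0],"turn":0},{"fingers":4.7,"xyz":[0,0,0],"turn":0},{"fingers":4.7,"xyz":[0,0,0],"turn":0},{"fingers":4.7,"xyz":[0,0,0],"turn":0},{"fingers":4.7,"xyz":[0,0,0],"turn":0}]' 40
python3 - <<'E'
from h import *
plan([0.56,.237,.0],94.2)
E
```

```text
time_s: 8.6
eef_pos: [0.5623, 0.236, -0.0015]
orientation: [-2.305, 2.134, 0.0]
ft_force: [-0.1, 0.4, 0.2]
gripper_width: 0.05
t 8.6 pos [ 0.5623  0.236  -0.0015] yaw -85.59 tilt 0.04 w 0.05 F [-0.1  0.4  0.2] Tq [0.16 0.01 0.04]
turn(rad) 0.0036 then xyz cm [-0.12  0.22 -0.15]  (no turn: [-0.12  0.22 -0.15] ) q7 -1.95
```

```bash
python3 -m inch '[{"fingers":4.7,"xyz":[0,1,-0.05],"turn":0},{"fingers":4.7,"xyz":[0,2,0],"turn":0},{"fingers":4.7,"xyz":[0,2.5,0],"turn":0},{"fingers":4.7,"xyz":[0,2.5,0],"turn":0},{"fingers":4.7,"xyz":[0,2.5,0],"turn":0},{"fingers":4.7,"xyz":[0,2,0],"turn":0},{"fingers":4.7,"xyz":[0,1,0],"turn":0},{"fingers":4.7,"xyz":[0,0,0],"turn":0}]' 40
python3 - <<'E'
from h import *
plan([0.56,.237,.0],94.2)
im=snap('side','s3.png'); a=im[220:330,150:300,::-1]
cv2.imwrite('pics/s3z.png',cv2.resize(a,None,fx=5,fy=5,interpolation=cv2.INTER_CUBIC))
E
```

```text
time_s: 9.4
eef_pos: [0.4257, 0.225, -0.0011]
orientation: [2.305, -2.131, -0.002]
ft_force: [-0.1, 1.4, -1.1]
gripper_width: 0.0495
t 9.4 pos [ 0.4257  0.225  -0.0011] yaw -85.52 tilt 0.14 w 0.0495 F [-0.1  1.4 -1.1] Tq [-0.07  0.07 -0.11]
turn(rad) 0.005 then xyz cm [ -0.21 -13.49  -0.15]  (no turn: [ -0.14 -13.49  -0.15] ) q7 -2.03
```

View pics/s3z.png

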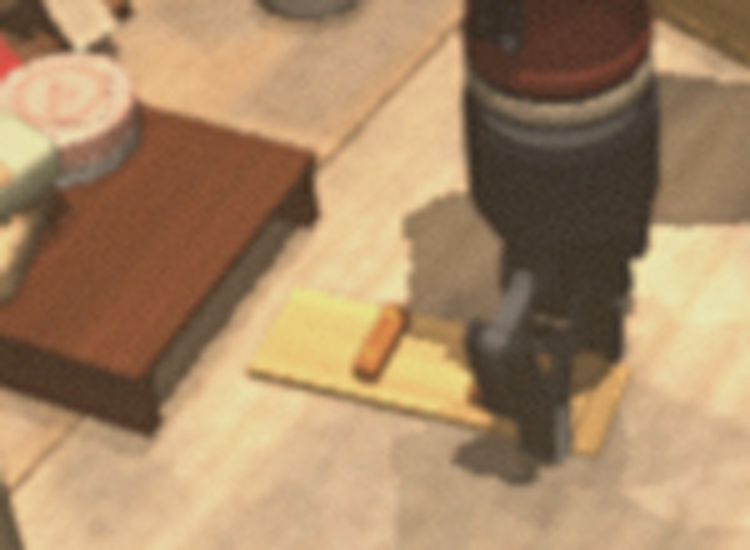

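```bash
python3 - <<'E'
from h import *
L=np.array([[80,25.5,7],[80,-25.5,7],[-80,-25.5,4],[-80,25.5,4]])/1e3
Z=lambda u,v:(150+u/5,220+v/5)
print(fit(L,{'side':{0:Z(250,371),1:Z(293,290),2:Z(630,365),3:Z(597,452)}},[.485,.23,.07]))
E
python3 -m inch '[{"fingers":8.5,"xyz":[0,0,0],"turn":0},{"fingers":8.5,"xyz":[0,0,0],"turn":0},{"fingers":8.5,"xyz":[0,0,0],"turn":0},{"fingers":8.5,"xyz":[0,-2.5,0],"turn":0},{"fingers":8.5,"xyz":[0,-4,0],"turn":0},{"fingers":8.5,"xyz":[0,-4,0],"turn":0},{"fingers":4.7,"xyz":[0,0,0],"turn":0},{"fingers":4.7,"xyz":[0,0,0],"turn":0},{"fingers":4.7,"xyz":[0,0,0],"turn":0},{"fingers":4.7,"xyz":[0,0,0],"turn":0},{"fingers":4.7,"xyz":[0,0,0],"turn":0}]' 20
```

```text
(array([0.48539508, 0.23683779, 0.19845515]), array([-1.26155459, -0.14267411, -0.1881887 , -0.34389524,  0.65493574,
       -0.10625869,  0.42814115,  0.34297074]))
time_s: 10.55
eef_pos: [0.5374, 0.243, 0.004]
orientation: [-2.293, 2.116, -0.001]
ft_force: [1.4, 7.3, 16.7]
gripper_width: 0.0475
```

```bash
python3 -m inch '[{"fingers":8.5,"xyz":[0,0,-0.5],"turn":0},{"fingers":8.5,"xyz":[0,0,-0.5],"turn":0},{"fingers":8.5,"xyz":[0,0,-3],"turn":0},{"fingers":8.5,"xyz":[2,0,-4],"turn":0},{"fingers":8.5,"xyz":[4,0,-4],"turn":0},{"fingers":8.5,"xyz":[5,0,0],"turn":0},{"fingers":8.5,"xyz":[4,0,0],"turn":0}]' 20
python3 - <<'E'
from h import *
plan([0.56,.237,.0],94.2)
a=arm.get_image('top')[170:250,170:270,::-1]; b=arm.get_image('side')[240:330,180:300,::-1]
f=lambda a:cv2.resize(a,(400,400*a.shape[0]//a.shape[1]),interpolation=cv2.INTER_CUBIC)
a,b=f(a),f(b); b=cv2.copyMakeBorder(b,0,a.shape[0]-b.shape[0],0,0,0)
cv2.imwrite('pics/p4.png',np.hstack([a,b]))
E
```

```text
time_s: 11.25
eef_pos: [0.5428, 0.0848, 0.1149]
orientation: [2.302, -2.135, 0.002]
ft_force: [0.2, -0.7, 0.3]
gripper_width: 0.0848
t 11.25 pos [0.5428 0.0848 0.1149] yaw -85.7 tilt 0.12 w 0.0848 F [ 0.2 -0.7  0.3] Tq [-0.06 -0.03 -0.04]
turn(rad) 0.0017 then xyz cm [-15.08  -2.83  11.46]  (no turn: [-15.07  -2.86  11.46] ) q7 -1.73
```

View pics/p4.png

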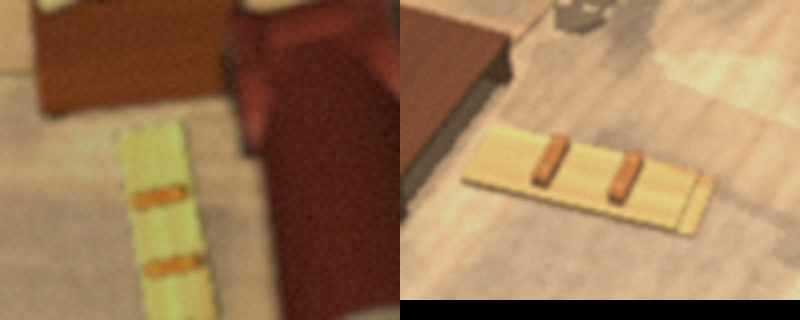

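Run:
```python
from h import *
a,b=back('top',[[170+160/4,170+196/4],[170+174/4,170+266/4]],.018); print(a,b,np.hypot(*(a-b)[:2]),np.degrees(np.arctan2(*(a-b)[1::-1])),(a+b)/2)
L=np.array([[80,25.5,7],[80,-25.5,7],[-80,-25.5,4],[-80,25.5,4],[26,0,18],[-26,0,18]])/1e3
Z=lambda u,v:(180+(u-400)/3.333,240+v/3.333); Y=lambda u,v:(170+u/4,170+v/4)
s={0:Z(463,180),1:Z(490,126),2:Z(715,175),3:Z(692,234)}; t={0:Y(117,140),1:Y(183,122),4:Y(160,196),5:Y(174,266)}
for o in ({'side':s},{'top':t},{'top':t,'side':s}):
    x,r=fit(L,o,[.485,.23,.2]); print(x,np.degrees(x[2]),r.round(1))
x=x if 0 else fit(L,{'top':t},[.485,.23,.2])[0]
p=x[:2]+.045*np.array([np.cos(x[2]),np.sin(x[2])]); plan([*p,.05],np.degrees(x[2])+90)
```

```text
[0.51492142 0.23994487 0.018     ] [0.46318057 0.22955945 0.018     ] 0.05277284123963725 11.349591726427887 [0.489051   0.23475216 0.018     ]
[0.48886394 0.2377348  0.20040711] 11.48248162668372 [-1.7 -0.2 -0.1 -0.3  0.5  0.1  0.6  0.2]
[0.48781031 0.23419188 0.19826208] 11.359580395509653 [-0.3 -1.  -0.1 -0.1  0.2  0.5  0.2  0.3]
[0.48854411 0.2361862  0.19312814] 11.065427549164099 [-0.9 -1.3 -0.6 -0.3 -0.4  0.3 -0.6  0.1 -1.1 -0.8  0.6 -0.9  1.  -0.2
  0.9 -0.1]
t 11.35 pos [0.5426 0.078  0.1138] yaw -86.38 tilt 0.46 w 0.0852 F [ 0.3 -0.2  0.1] Tq [ 0.05  0.01 -0.01]
turn(rad) -0.135 then xyz cm [-16.44  -2.24   6.26]  (no turn: [-16.59  -0.     6.26] ) q7 -1.73
```

```bash
python3 -m inch '[{"fingers":8.5,"xyz":[0,0,0],"turn":-0.135},{"fingers":8.5,"xyz":[-4,-0.6,0],"turn":0},{"fingers":8.5,"xyz":[-4.4,-0.6,0],"turn":0},{"fingers":8.5,"xyz":[-4,-0.6,0],"turn":0},{"fingers":8.5,"xyz":[-4,-0.4,2],"turn":0},{"fingers":8.5,"xyz":[0,0,3],"turn":0},{"fingers":8.5,"xyz":[0,0,1],"turn":0}]' 20
python3 - <<'E'
from h import *
p=np.array([.488,.235])+.045*np.array([np.cos(.197),np.sin(.197)]); plan([*p,-.0015],101.3)
E
```

```text
time_s: 12.05
eef_pos: [0.5266, 0.2535, 0.0508]
orientation: [2.441, -1.966, -0.006]
ft_force: [-0.7, -0.6, -0.5]
gripper_width: 0.0851
t 12.05 pos [0.5266 0.2535 0.0508] yaw -77.68 tilt 0.48 w 0.0851 F [-0.7 -0.6 -0.5] Tq [-0.02  0.01 -0.02]
turn(rad) 0.0177 then xyz cm [ 1.05 -0.39  5.23]  (no turn: [ 1.05 -0.37  5.23] ) q7 -1.9
```

```bash
python3 -m inch '[{"fingers":8.5,"xyz":[0,0,0],"turn":0.018},{"fingers":8.5,"xyz":[0,0,0],"turn":0}]' 20
python3 - <<'E'
from h import *
p=np.array([.488,.235])+.045*np.array([np.cos(.197),np.sin(.197)]); plan([*p,-.0015],101.3)
E
```

```text
time_s: 12.25
eef_pos: [0.5311, 0.2516, 0.0545]
orientation: [2.422, -1.999, 0.002]
ft_force: [0.1, -0.2, -0.3]
gripper_width: 0.0849
t 12.25 pos [0.5311 0.2516 0.0545] yaw -79.08 tilt 0.08 w 0.0849 F [ 0.1 -0.2 -0.3] Tq [-0.03  0.01 -0.01]
turn(rad) -0.0067 then xyz cm [0.77 0.05 5.6 ]  (no turn: [0.77 0.04 5.6 ] ) q7 -1.91
```

```bash
python3 -m inch '[{"fingers":8.5,"xyz":[0.75,0.05,2.5],"turn":-0.007},{"fingers":8.5,"xyz":[0,0,2],"turn":0},{"fingers":8.5,"xyz":[0,0,1.1],"turn":0},{"fingers":8.5,"xyz":[0,0,0],"turn":0},{"fingers":4.7,"xyz":[0,0,0],"turn":0},{"fingers":4.7,"xyz":[0,0,0],"turn":0},{"fingers":4.7,"xyz":[0,0,0],"turn":0},{"fingers":4.7,"xyz":[0,0,0],"turn":0},{"fingers":4.7,"xyz":[0,0,0],"turn":0}]' 20
python3 - <<'E'
from h import *
plan([.6,.2,.1],101.3)
E
```

```text
time_s: 13.15
eef_pos: [0.5323, 0.2464, -0.0005]
orientation: [-2.431, 1.986, -0.002]
ft_force: [-0.5, -1.0, 5.8]
gripper_width: 0.0503
t 13.15 pos [ 5.323e-01  2.464e-01 -5.000e-04] yaw -78.49 tilt 0.13 w 0.0503 F [-0.5 -1.   5.8] Tq [-0.12  0.13  0.02]
turn(rad) 0.0037 then xyz cm [  5.87  -5.75 -10.04]  (no turn: [  5.89  -5.73 -10.04] ) q7 -1.9
```

```bash
python3 -m inch '[{"fingers":4.7,"xyz":[0,0,-1],"turn":0},{"fingers":4.7,"xyz":[0,0,-2],"turn":0},{"fingers":4.7,"xyz":[0,0,-3],"turn":0},{"fingers":4.7,"xyz":[0,0,-1],"turn":0},{"fingers":4.7,"xyz":[0,0,0],"turn":0}]' 20
python3 - <<'E'
from h import *
plan([.6,.2,.1],101.3)
a=arm.get_image('side')[220:320,180:310,::-1]
cv2.imwrite('pics/s5.png',cv2.resize(a,None,fx=5,fy=5,interpolation=cv2.INTER_CUBIC))
E
```

```text
time_s: 13.65
eef_pos: [0.5325, 0.2465, 0.0699]
orientation: [-2.43, 1.985, -0.002]
ft_force: [-0.0, 0.3, -1.6]
gripper_width: 0.0503
t 13.65 pos [0.5325 0.2465 0.0699] yaw -78.49 tilt 0.23 w 0.0503 F [-0.   0.3 -1.6] Tq [ 0.02 -0.03 -0.  ]
turn(rad) 0.0036 then xyz cm [ 5.88 -5.72 -2.99]  (no turn: [ 5.9  -5.7  -2.99] ) q7 -1.9
```

View pics/s5.png

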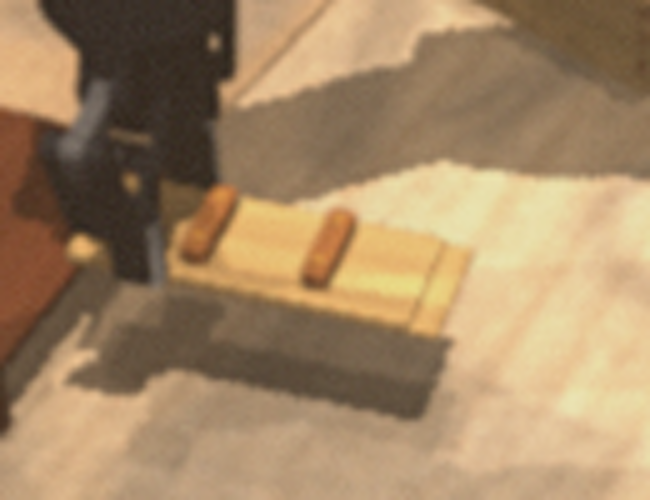

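```bash
cat >> h.py <<'E'
def lidtilt(obs,n='side',dz=.0005,off=(0,0)):
    "obs: {(x,y,z lid mm): pixel}; fits tilt (deg, tongue down +) and lid x of grip"
    s=arm.get_state(); M=R.from_rotvec(s['orientation']).as_matrix(); p=s['eef_pos']
    ly=M[:2,0]; ly=ly if ly[1]>0 else -ly; ex=np.r_[ly[1],-ly[0],0]; ey=np.r_[ly,0]
    K=np.array(list(obs))/1e3; U=np.array(list(obs.values()))
    def W(q):
        th,xg=np.radians(q[0]),q[1]/1e3; x=K[:,0]-xg; z=K[:,2]-.0035
        return p+np.array([0,0,dz+.0035])+np.outer(x*np.cos(th)-z*np.sin(th),ex)+np.outer(K[:,1],ey)+np.outer(x*np.sin(th)+z*np.cos(th),[0,0,1])
    r=lambda q:(proj(n,W(q))-U-np.array(off)).ravel()
    f=least_squares(r,[5,45]); print('tilt,xg',f.x.round(1),'res',f.fun.round(1)); return W(f.x)
E
python3 - <<'E'
from h import *
Z=lambda u,v:(180+u/5,220+v/5)
o={(-80,-25.5,4):Z(472,250),(-80,25.5,4):Z(437,331),(26,20,18):Z(190,257),(26,-20,18):Z(227,188),(-26,20,18):Z(313,283),(-26,-20,18):Z(343,210)}
lidtilt(o); lidtilt(o,off=(0,-1.5)); plan([.6,.2,.1],101.3)
E
```

```text
tilt,xg [ 1.  43.5] res [ 0.3  0.   0.1  1.4  0.  -1.5  0.  -0.7 -0.3 -1.5  0.3 -0.2]
tilt,xg [-1.5 43.9] res [ 0.4 -0.3  0.2  1.  -0.1 -0.3 -0.1  0.5 -0.5 -1.2  0.1  0.1]
t 13.7 pos [0.5315 0.246  0.0685] yaw -78.49 tilt 0.05 w 0.0503 F [ 0.4  0.6 -1.3] Tq [-0.02 -0.03  0.01]
turn(rad) 0.0037 then xyz cm [ 5.86 -5.82 -3.15]  (no turn: [ 5.88 -5.8  -3.15] ) q7 -1.9
```

```bash
python3 -m inch '[{"fingers":4.7,"xyz":[0,0,0],"turn":0.06},{"fingers":4.7,"xyz":[0,0,0],"turn":0.06},{"fingers":4.7,"xyz":[0,-1.5,0],"turn":0},{"fingers":4.7,"xyz":[0,-1.3,0.5],"turn":0},{"fingers":4.7,"xyz":[0,0,0.5],"turn":0},{"fingers":4.7,"xyz":[0,0,0],"turn":0},{"fingers":4.7,"xyz":[0,0,0],"turn":0}]' 20
python3 - <<'E'
from h import *
plan([.562,.247,.044],94.5)
E
```

```text
time_s: 14.4
eef_pos: [0.5577, 0.248, 0.0571]
orientation: [2.308, -2.127, -0.003]
ft_force: [0.4, -0.3, -0.5]
gripper_width: 0.0501
t 14.4 pos [0.5577 0.248  0.0571] yaw -85.34 tilt 0.19 w 0.0501 F [ 0.4 -0.3 -0.5] Tq [ 0.03  0.01 -0.02]
turn(rad) 0.0028 then xyz cm [ 0.13 -0.43  1.3 ]  (no turn: [ 0.13 -0.43  1.3 ] ) q7 -1.97
```

```bash
python3 -m inch '[{"fingers":4.7,"xyz":[0,-0.4,0.6],"turn":0},{"fingers":4.7,"xyz":[0,0,0.6],"turn":0},{"fingers":4.7,"xyz":[0,0,0.3],"turn":0},{"fingers":4.7,"xyz":[0,0,0],"turn":0}]' 20
python3 -m inch '[{"fingers":4.7,"xyz":[0,0,0.2],"turn":0},{"fingers":4.7,"xyz":[0,0,0],"turn":0}]' 20
python3 -m inch '[{"fingers":4.7,"xyz":[0,0,0.2],"turn":0},{"fingers":4.7,"xyz":[0,0,0],"turn":0}]' 20
```

```text
time_s: 14.8
eef_pos: [0.5627, 0.2483, 0.0424]
orientation: [2.308, -2.129, -0.001]
ft_force: [-0.9, 0.2, -1.6]
gripper_width: 0.05
time_s: 15.0
eef_pos: [0.5634, 0.2487, 0.0415]
orientation: [-2.309, 2.129, -0.0]
ft_force: [-0.5, -0.4, -0.4]
gripper_width: 0.0504
time_s: 15.2
eef_pos: [0.5632, 0.2487, 0.0399]
orientation: [-2.309, 2.13, 0.0]
ft_force: [-2.0, -0.2, 4.3]
gripper_width: 0.05
```

```bash
python3 -m inch '[{"fingers":4.7,"xyz":[0,0,0.2],"turn":0},{"fingers":4.7,"xyz":[0,0,0.15],"turn":0},{"fingers":4.7,"xyz":[0,0,0],"turn":0}]' 20
python3 -m inch '[{"fingers":4.7,"xyz":[0,0,0.2],"turn":0},{"fingers":4.7,"xyz":[0,0,0],"turn":0}]' 20
python3 - <<'E'
from h import *
plan([.562,.247,.044],94.5)
a=arm.get_image('side')[220:320,180:310,::-1]
cv2.imwrite('pics/s6.png',cv2.resize(a,None,fx=5,fy=5,interpolation=cv2.INTER_CUBIC))
E
```

```text
time_s: 15.5
eef_pos: [0.5628, 0.2486, 0.0366]
orientation: [2.309, -2.129, -0.001]
ft_force: [-3.5, -0.1, 6.1]
gripper_width: 0.0502
time_s: 15.7
eef_pos: [0.5627, 0.2487, 0.0346]
orientation: [2.309, -2.129, -0.001]
ft_force: [-3.3, -2.2, 6.3]
gripper_width: 0.0502
t 15.7 pos [0.5627 0.2487 0.0346] yaw -85.35 tilt 0.06 w 0.0502 F [-3.3 -2.2  6.3] Tq [-0.15  0.54 -0.  ]
turn(rad) 0.0025 then xyz cm [ 0.16  0.08 -0.94]  (no turn: [ 0.16  0.08 -0.94] ) q7 -1.96
```

View pics/s6.png

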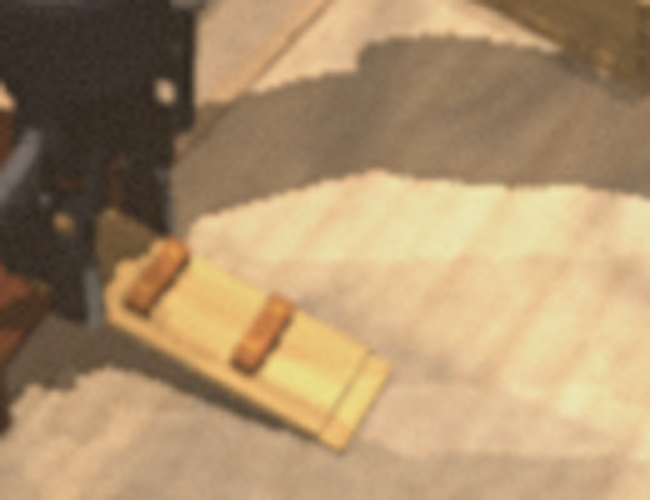

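Run:
```python
from h import *
Z=lambda u,v:(180+u/5,220+v/5)
o={(-80,-25.5,4):Z(389,367),(-80,25.5,4):Z(345,445),(26,20,18):Z(134,308),(26,-20,18):Z(178,240),(-26,20,18):Z(243,366),(-26,-20,18):Z(282,296)}
print(lidtilt(o)[:2]); lidtilt(o,off=(0,-.7));
```

```text
tilt,xg [17.  43.5] res [ 0.8 -0.2 -0.7  1.3 -0.2 -1.2  0.6  0.  -0.4 -1.1  0.6  0.1]
[[0.44687641 0.21364268 0.00300081]
 [0.442745   0.26447507 0.00300081]]
tilt,xg [15.7 43.2] res [ 1.  -0.4 -0.6  1.1 -0.4 -0.8  0.3  0.5 -0.6 -1.   0.5  0.2]
```

```bash
python3 -m inch '[{"fingers":4.7,"xyz":[0,0,-1],"turn":0},{"fingers":4.7,"xyz":[0,0,-2.5],"turn":0},{"fingers":4.7,"xyz":[0,0,-3.5],"turn":0},{"fingers":4.7,"xyz":[1.5,0,-2.5],"turn":0},{"fingers":4.7,"xyz":[3,0,-0.5],"turn":0.08},{"fingers":4.7,"xyz":[4,0,0],"turn":0.09},{"fingers":4.7,"xyz":[4,0,0],"turn":0.09},{"fingers":4.7,"xyz":[4,0,0],"turn":0.08},{"fingers":4.7,"xyz":[4,0,0],"turn":0},{"fingers":4.7,"xyz":[4,0,0],"turn":0},{"fingers":4.7,"xyz":[3,0,0],"turn":0},{"fingers":4.7,"xyz":[2,0,0],"turn":0}]' 20
python3 -m inch '[{"fingers":4.7,"xyz":[1,0,0],"turn":0},{"fingers":4.7,"xyz":[0,0,0],"turn":0},{"fingers":4.7,"xyz":[0,0,0],"turn":0}]' 20
python3 - <<'E'
from h import *
plan([.5525,-.0760,.0855],75)
E
```

```text
time_s: 16.95
eef_pos: [0.5224, -0.0447, 0.1341]
orientation: [1.911, -2.493, 0.003]
ft_force: [0.6, -0.7, -0.8]
gripper_width: 0.0499
time_s: 17.25
eef_pos: [0.521, -0.0494, 0.1338]
orientation: [-1.917, 2.487, 0.001]
ft_force: [-0.5, 1.1, -0.2]
gripper_width: 0.0502
t 17.25 pos [ 0.521  -0.0494  0.1338] yaw -104.76 tilt 0.09 w 0.0502 F [-0.5  1.1 -0.2] Tq [ 0.03 -0.05 -0.04]
turn(rad) 0.0041 then xyz cm [ 1.77 -3.73  4.83]  (no turn: [ 1.78 -3.72  4.83] ) q7 -1.74
```

```bash
python3 -m inch '[{"fingers":4.7,"xyz":[0.9,-1.9,0],"turn":0.004},{"fingers":4.7,"xyz":[0.9,-1.8,1],"turn":0},{"fingers":4.7,"xyz":[0,0,1.3],"turn":0},{"fingers":4.7,"xyz":[0,0,0],"turn":0},{"fingers":4.7,"xyz":[0,0,0],"turn":0},{"fingers":4.7,"xyz":[0,0,0],"turn":0}]' 20
python3 - <<'E'
from h import *
plan([.5525,-.0760,.0855],75)
a=arm.get_image('side')[150:250,240:370,::-1]
cv2.imwrite('pics/s7.png',cv2.resize(a,None,fx=5,fy=5,interpolation=cv2.INTER_CUBIC))
E
```

```text
time_s: 17.85
eef_pos: [0.5513, -0.0764, 0.1109]
orientation: [-1.913, 2.492, 0.001]
ft_force: [0.5, 0.2, -1.7]
gripper_width: 0.0499
t 17.85 pos [ 0.5513 -0.0764  0.1109] yaw -104.97 tilt 0.05 w 0.0499 F [ 0.5  0.2 -1.7] Tq [ 0.01 -0.07  0.02]
turn(rad) 0.0005 then xyz cm [-0.07 -0.11  2.54]  (no turn: [-0.07 -0.11  2.54] ) q7 -1.7
```

View pics/s7.png

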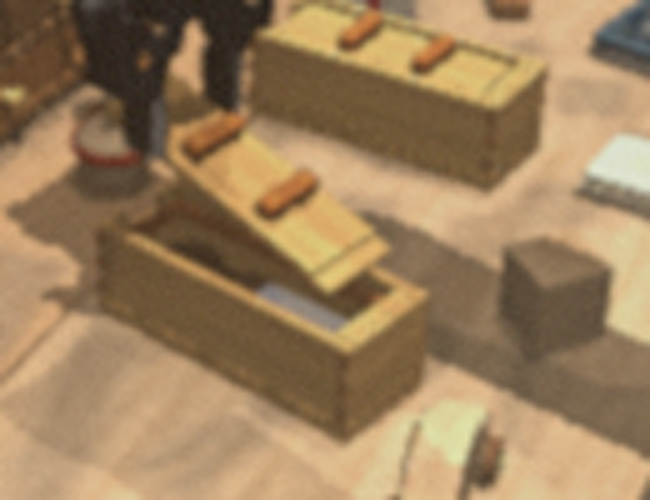

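Run:
```python
from h import *
Z=lambda u,v:np.array((240+u/5,150+v/5))
o={(-80,-25.5,4):Z(388,246),(-80,25.5,4):Z(330,290),(26,20,18):Z(192,150),(26,-20,18):Z(243,118),(-26,20,18):Z(267,210),(-26,-20,18):Z(312,177)}
for of in [(0,0),(-.3,-.7)]:
  W=lidtilt(o,off=of)
  b=back('side',[Z(425,293)+of,Z(347,348)+of],.06)
  u=np.array([np.cos(-.2618),np.sin(-.2618)]); c=np.array([.5042,-.0631])
  print('box -x end along',((b[:,:2]-c)@u*1e3).round(1),'tip along',((W[:2,:2]-c)@u*1e3).round(1),W[0,2])
```

```text
tilt,xg [16.8 45.2] res [ 1.   1.  -0.   0.9 -0.3 -0.9 -0.2 -0.4 -0.5 -0.9  0.7 -0.6]
box -x end along [-89.7 -89.2] tip along [-70.8 -70.8] 0.07934629530420473
tilt,xg [16.1 43.8] res [ 1.1  0.9  0.   0.7 -0.4 -0.6 -0.3 -0.2 -0.6 -0.8  0.6 -0.6]
box -x end along [-87.3 -86.9] tip along [-69.9 -69.9] 0.081378383923875
```

```bash
python3 -m inch '[{"fingers":4.7,"xyz":[-0.07,-0.2,0.8],"turn":0},{"fingers":4.7,"xyz":[0,0,1.0],"turn":0},{"fingers":4.7,"xyz":[0,0,0.5],"turn":0},{"fingers":4.7,"xyz":[0,0,0.2],"turn":0},{"fingers":4.7,"xyz":[0,0,0],"turn":0}]' 20
python3 - <<'E'
from h import *
plan([.5525,-.0760,.0855],75)
E
```

```text
time_s: 18.4
eef_pos: [0.5533, -0.0776, 0.0851]
orientation: [1.91, -2.493, -0.001]
ft_force: [-0.0, -0.2, -0.7]
gripper_width: 0.0502
t 18.4 pos [ 0.5533 -0.0776  0.0851] yaw -105.08 tilt 0.07 w 0.0502 F [-0.  -0.2 -0.7] Tq [-0.   -0.06 -0.02]
turn(rad) -0.0015 then xyz cm [-0.14  0.12 -0.04]  (no turn: [-0.14  0.12 -0.04] ) q7 -1.7
```

```bash
python3 -m inch '[{"fingers":4.7,"xyz":[-0.13,0.2,0],"turn":0},{"fingers":4.7,"xyz":[0,0.2,0.1],"turn":0},{"fingers":4.7,"xyz":[0,0.2,0.1],"turn":0},{"fingers":4.7,"xyz":[0,0,0],"turn":0}]' 20
python3 -m inch '[{"fingers":4.7,"xyz":[0,0.2,0.05],"turn":0},{"fingers":4.7,"xyz":[0,0.2,0.05],"turn":0},{"fingers":4.7,"xyz":[0,0,0],"turn":0}]' 20
python3 - <<'E'
from h import *
plan([.5525,-.0760,.0855],75)
E
```

```text
time_s: 18.8
eef_pos: [0.5477, -0.0747, 0.0837]
orientation: [1.911, -2.493, -0.001]
ft_force: [-0.3, -0.3, -0.9]
gripper_width: 0.0501
time_s: 19.1
eef_pos: [0.5438, -0.0737, 0.0826]
orientation: [1.911, -2.493, -0.001]
ft_force: [-1.3, 0.2, -1.0]
gripper_width: 0.0503
t 19.1 pos [ 0.5438 -0.0737  0.0826] yaw -105.08 tilt 0.04 w 0.0503 F [-1.3  0.2 -1. ] Tq [-0.02 -0.08  0.06]
turn(rad) -0.0013 then xyz cm [-0.   -0.9  -0.29]  (no turn: [-0.   -0.9  -0.29] ) q7 -1.7
```

```bash
python3 -m inch '[{"fingers":4.7,"xyz":[0,0.2,0.05],"turn":0},{"fingers":4.7,"xyz":[0,0.2,0],"turn":0},{"fingers":4.7,"xyz":[0,0,0],"turn":0}]' 20
python3 -m inch '[{"fingers":4.7,"xyz":[0,0.15,0],"turn":0},{"fingers":4.7,"xyz":[0,0,0],"turn":0}]' 20
python3 -m inch '[{"fingers":4.7,"xyz":[0,0.15,0],"turn":0},{"fingers":4.7,"xyz":[0,0,0],"turn":0}]' 20
```

```text
time_s: 19.4
eef_pos: [0.5401, -0.0726, 0.0821]
orientation: [1.911, -2.493, -0.001]
ft_force: [0.3, -0.2, -1.8]
gripper_width: 0.0502
time_s: 19.6
eef_pos: [0.5389, -0.0722, 0.0822]
orientation: [1.911, -2.493, -0.0]
ft_force: [-0.0, 0.7, -1.0]
gripper_width: 0.0504
time_s: 19.8
eef_pos: [0.5377, -0.072, 0.0822]
orientation: [-1.911, 2.493, -0.0]
ft_force: [1.1, 0.2, -1.8]
gripper_width: 0.0503
```

```bash
python3 -m inch '[{"fingers":4.7,"xyz":[0,0.15,0],"turn":0},{"fingers":4.7,"xyz":[0,0,0],"turn":0}]' 20
python3 -m inch '[{"fingers":4.7,"xyz":[0,0.15,0],"turn":0},{"fingers":4.7,"xyz":[0,0,0],"turn":0}]' 20
python3 -m inch '[{"fingers":4.7,"xyz":[0,0.15,0],"turn":0},{"fingers":4.7,"xyz":[0,0,0],"turn":0}]' 20
```

```text
time_s: 20.0
eef_pos: [0.5375, -0.0719, 0.0827]
orientation: [-1.909, 2.492, -0.004]
ft_force: [1.9, -0.7, -0.9]
gripper_width: 0.05
time_s: 20.2
eef_pos: [0.5372, -0.0718, 0.0831]
orientation: [-1.908, 2.491, -0.007]
ft_force: [4.4, -1.4, 0.0]
gripper_width: 0.0502
time_s: 20.4
eef_pos: [0.5371, -0.0718, 0.0835]
orientation: [-1.907, 2.489, -0.011]
ft_force: [6.2, -1.5, 0.6]
gripper_width: 0.0504
```

```bash
python3 -m inch '[{"fingers":4.7,"xyz":[0,-0.45,0],"turn":0},{"fingers":4.7,"xyz":[0,-0.1,0.3],"turn":0},{"fingers":4.7,"xyz":[0,-0.1,0.3],"turn":0},{"fingers":4.7,"xyz":[0,-0.1,0.3],"turn":0},{"fingers":4.7,"xyz":[0,0,0],"turn":0}]' 20
python3 -m inch '[{"fingers":4.7,"xyz":[0,-0.1,0.3],"turn":0},{"fingers":4.7,"xyz":[0,-0.1,0.3],"turn":0},{"fingers":4.7,"xyz":[0,-0.08,0.3],"turn":0},{"fingers":4.7,"xyz":[0,0,0],"turn":0},{"fingers":4.7,"xyz":[0,0,0],"turn":0}]' 20
python3 - <<'E'
from h import *
plan([.5042+.0413*.9659,-.0631-.0413*.2588,.063],75)
E
```

```text
time_s: 20.9
eef_pos: [0.5393, -0.0724, 0.0724]
orientation: [1.91, -2.492, -0.004]
ft_force: [0.9, 0.2, 0.3]
gripper_width: 0.0501
time_s: 21.4
eef_pos: [0.5426, -0.0734, 0.0639]
orientation: [1.91, -2.493, -0.002]
ft_force: [-1.2, -0.0, 0.1]
gripper_width: 0.0504
t 21.4 pos [ 0.5426 -0.0734  0.0639] yaw -105.08 tilt 0.08 w 0.0504 F [-1.2 -0.   0.1] Tq [ 0.09  0.38 -0.  ]
turn(rad) -0.0013 then xyz cm [ 0.   -0.15  0.09]  (no turn: [ 0.   -0.15  0.09] ) q7 -1.7
```

```bash
python3 -m inch '[{"fingers":4.7,"xyz":[0,-0.1,0.1],"turn":0},{"fingers":4.7,"xyz":[0,0,0],"turn":0},{"fingers":5.6,"xyz":[0,0,0],"turn":0},{"fingers":6.2,"xyz":[0,0,0],"turn":0},{"fingers":6.2,"xyz":[0,0,0],"turn":0},{"fingers":6.2,"xyz":[0,0,0],"turn":0},{"fingers":6.2,"xyz":[0,0,-1.5],"turn":0},{"fingers":3,"xyz":[0,0,-2.5],"turn":0},{"fingers":0,"xyz":[0,-0.8,0],"turn":0},{"fingers":0,"xyz":[0,0,0],"turn":0},{"fingers":0,"xyz":[0,0,0],"turn":0}]' 20
python3 - <<'E'
from h import *
plan([.5042+.05*.9659,-.0631-.05*.2588,.060],75)
print(arm.get_image('side').shape,[(np.round(d['box']).tolist(),round(d['conf'],2)) for d in arm.find_in('lid','side')[:3]])
E
```

```text
time_s: 22.5
eef_pos: [0.5514, -0.0758, 0.1024]
orientation: [1.91, -2.493, -0.002]
ft_force: [-0.3, 0.1, -0.5]
gripper_width: 0.0037
t 22.5 pos [ 0.5514 -0.0758  0.1024] yaw -105.08 tilt 0.09 w 0.0037 F [-0.3  0.1 -0.5] Tq [-0.04  0.04  0.02]
turn(rad) -0.0014 then xyz cm [-0.   -0.12  4.24]  (no turn: [-0.   -0.12  4.24] ) q7 -1.7
(420, 560, 3) [([266.0, 188.0, 315.0, 216.0], 0.8)]
```

```bash
python3 -m inch '[{"fingers":0,"xyz":[0,-0.4,2],"turn":0},{"fingers":0,"xyz":[0,0,1.8],"turn":0},{"fingers":0,"xyz":[0,0,0.4],"turn":0},{"fingers":0,"xyz":[0,0,0],"turn":0}]' 20
python3 -m inch '[{"fingers":0,"xyz":[0,0,0.25],"turn":0},{"fingers":0,"xyz":[0,0,0.2],"turn":0},{"fingers":0,"xyz":[0,0,0],"turn":0}]' 20
python3 -m inch '[{"fingers":0,"xyz":[0,0,0.2],"turn":0},{"fingers":0,"xyz":[0,0,0],"turn":0}]' 20
```

```text
time_s: 23.0
eef_pos: [0.5547, -0.0767, 0.0601]
orientation: [1.91, -2.492, -0.003]
ft_force: [-0.5, 0.4, 0.3]
gripper_width: -0.0
time_s: 23.3
eef_pos: [0.5559, -0.0768, 0.057]
orientation: [-1.911, 2.493, -0.001]
ft_force: [-0.3, 0.4, -0.4]
gripper_width: 0.0002
time_s: 23.5
eef_pos: [0.5562, -0.0769, 0.0562]
orientation: [-1.91, 2.493, -0.001]
ft_force: [-1.1, 0.4, 7.6]
gripper_width: -0.0001
```

```bash
python3 -m inch '[{"fingers":0,"xyz":[0,0,-2],"turn":0},{"fingers":0,"xyz":[0,0,-4.5],"turn":0},{"fingers":0,"xyz":[-1,0,-4],"turn":0},{"fingers":0,"xyz":[-4.5,0,-1],"turn":0},{"fingers":0,"xyz":[-5,0,0],"turn":0},{"fingers":0,"xyz":[-5,0,0],"turn":0},{"fingers":0,"xyz":[-4,0,0],"turn":0},{"fingers":0,"xyz":[-2,0,0],"turn":0},{"fingers":0,"xyz":[0,0,0],"turn":0}]' 20
python3 - <<'E'
from h import *
im=np.mean([arm.get_image('top').astype(float) for _ in range(3)],0).astype(np.uint8); sd=arm.get_image('side')
cv2.imwrite('pics/top8.png',im[:,:,::-1])
lab=cv2.cvtColor(im,cv2.COLOR_RGB2LAB).astype(int)
for nm,(x0,y0,x1,y1) in dict(open=(292,185,332,255),filled=(382,178,414,246)).items():
    A=lab[y0:y1,x0:x1,1]; m=(A>A.min()+.62*(A.max()-A.min())).astype(np.uint8)
    n,l,st,c=cv2.connectedComponentsWithStats(m)
    for i in range(1,n):
        if st[i,4]>8:
            w=(A-A.min())*(l==i)*1.0; yy,xx=np.mgrid[:A.shape[0],:A.shape[1]]
            print(nm,st[i],np.round([x0+(w*xx).sum()/w.sum(),y0+(w*yy).sum()/w.sum()],2), back('top',[[x0+(w*xx).sum()/w.sum(),y0+(w*yy).sum()/w.sum()]],.067).round(4))
a=cv2.resize(im[180:260,290:420,::-1],None,fx=3.07,fy=3.07,interpolation=cv2.INTER_CUBIC)
b=cv2.resize(sd[140:245,250:360,::-1],(399,380),interpolation=cv2.INTER_CUBIC)
a=cv2.copyMakeBorder(a,0,380-a.shape[0],0,0,0)
cv2.imwrite('pics/p8.png',np.hstack([a,b]))
E
```

```text
time_s: 24.4
eef_pos: [0.6115, 0.135, 0.1694]
orientation: [-1.918, 2.487, 0.003]
ft_force: [-0.4, -0.1, -0.2]
gripper_width: 0.0001
open [17 23 13  7 58] [314.55 211.48] [[ 0.5277 -0.0653  0.067 ]]
open [12 40 15  8 73] [310.98 228.91] [[ 0.4783 -0.054   0.067 ]]
filled [ 0  0  6  5 24] [384.13 179.79] [[ 0.6158 -0.267   0.067 ]]
filled [12 22 14  4 50] [400.11 201.56] [[ 0.5523 -0.31    0.067 ]]
filled [10 39 14  5 47] [398.3  219.46] [[ 0.5012 -0.3025  0.067 ]]
```

View pics/p8.png

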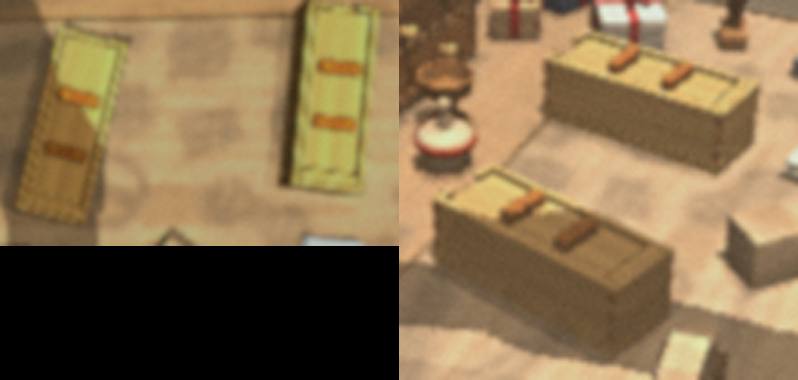

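```bash
python3 -m inch '[{"fingers":8.5,"xyz":[3,1,0],"turn":-0.05},{"fingers":8.5,"xyz":[4.5,0.5,0],"turn":-0.06},{"fingers":8.5,"xyz":[4.7,0,0],"turn":0},{"fingers":8.5,"xyz":[4.7,0,0],"turn":0},{"fingers":8.5,"xyz":[4.7,0,0],"turn":0},{"fingers":8.5,"xyz":[4.7,0,0],"turn":0},{"fingers":8.5,"xyz":[4.7,0,0],"turn":0},{"fingers":8.5,"xyz":[4.7,0,0],"turn":0},{"fingers":8.5,"xyz":[4,0,0],"turn":0},{"fingers":8.5,"xyz":[3,0,0],"turn":0},{"fingers":8.5,"xyz":[0,0,0],"turn":0},{"fingers":8.5,"xyz":[0,0,0],"turn":0}]' 20
python3 - <<'E'
from h import *
plan([.5268,-.3065,.085],81.8)
E
```

```text
time_s: 25.8
eef_pos: [0.5241, -0.2889, 0.1697]
orientation: [2.038, -2.39, -0.0]
ft_force: [0.7, 0.8, 0.4]
gripper_width: 0.0847
t 25.8 pos [ 0.5241 -0.2889  0.1697] yaw -99.09 tilt 0.05 w 0.0847 F [0.7 0.8 0.4] Tq [ 0.05 -0.01 -0.02]
turn(rad) -0.0155 then xyz cm [ 1.7  -0.52  8.47]  (no turn: [ 1.69 -0.55  8.47] ) q7 -1.25
```

```bash
python3 -m inch '[{"fingers":8.5,"xyz":[0.9,-0.25,2],"turn":-0.015},{"fingers":8.5,"xyz":[0.85,-0.27,3.5],"turn":0},{"fingers":8.5,"xyz":[0,0,3],"turn":0},{"fingers":8.5,"xyz":[0,0,0],"turn":0},{"fingers":8.5,"xyz":[0,0,0],"turn":0}]' 20
python3 - <<'E'
from h import *
plan([.5266,-.3072,.03],81.8)
E
```

```text
time_s: 26.3
eef_pos: [0.529, -0.3033, 0.085]
orientation: [-2.064, 2.368, 0.002]
ft_force: [-0.7, 0.3, 0.1]
gripper_width: 0.0851
t 26.3 pos [ 0.529  -0.3033  0.085 ] yaw -97.84 tilt 0.06 w 0.0851 F [-0.7  0.3  0.1] Tq [ 0.04 -0.06 -0.  ]
turn(rad) 0.0063 then xyz cm [0.42 0.18 5.5 ]  (no turn: [0.42 0.18 5.5 ] ) q7 -1.22
```

```bash
python3 -m inch '[{"fingers":8.5,"xyz":[0.4,0.18,1.5],"turn":0.006},{"fingers":8.5,"xyz":[0,0,0.6],"turn":0},{"fingers":8.5,"xyz":[0,0,0.6],"turn":0},{"fingers":8.5,"xyz":[0,0,0.5],"turn":0}]' 20
python3 -m inch '[{"fingers":8.5,"xyz":[0,0,1],"turn":0},{"fingers":8.5,"xyz":[0,0,1.3],"turn":0},{"fingers":8.5,"xyz":[0,0,0],"turn":0},{"fingers":8.5,"xyz":[0,0,0],"turn":0}]' 20
python3 - <<'E'
from h import *
plan([.5268,-.3072,.03],81.8)
E
```

```text
time_s: 26.7
eef_pos: [0.5271, -0.308, 0.0534]
orientation: [-2.056, 2.374, -0.002]
ft_force: [-0.7, 1.0, 0.1]
gripper_width: 0.0849
time_s: 27.1
eef_pos: [0.526, -0.308, 0.029]
orientation: [2.055, -2.375, -0.002]
ft_force: [-0.2, 0.5, 0.1]
gripper_width: 0.0848
t 27.1 pos [ 0.526 -0.308  0.029] yaw -98.26 tilt 0.08 w 0.0848 F [-0.2  0.5  0.1] Tq [-0.02 -0.03  0.02]
turn(rad) -0.0011 then xyz cm [-0.09 -0.07 -0.1 ]  (no turn: [-0.09 -0.07 -0.1 ] ) q7 -1.21
```

Aligned with no contact; close firmly and lift a little.

```bash
python3 -m inch '[{"fingers":6.2,"xyz":[0,-0.07,0],"turn":0},{"fingers":6.2,"xyz":[0,0,0],"turn":0},{"fingers":6.2,"xyz":[0,0,0],"turn":0},{"fingers":6.2,"xyz":[0,0,0],"turn":0},{"fingers":6.2,"xyz":[0,0,0],"turn":0},{"fingers":6.2,"xyz":[0,0,0],"turn":0}]' 70
python3 - <<'E'
from h import *
plan([.5268,-.3072,.03],81.8)
E
python3 -m inch '[{"fingers":6.2,"xyz":[0,0,-0.5],"turn":0},{"fingers":6.2,"xyz":[0,0,-1.5],"turn":0},{"fingers":6.2,"xyz":[0,0,-3],"turn":0},{"fingers":6.2,"xyz":[0,0,-4],"turn":0},{"fingers":6.2,"xyz":[0,0,-2],"turn":0},{"fingers":6.2,"xyz":[0,0,0],"turn":0},{"fingers":6.2,"xyz":[0,0,0],"turn":0}]' 70
python3 - <<'E'
from h import *
plan([.5028,-.0627,.12],75)
E
```

```text
time_s: 27.7
eef_pos: [0.5278, -0.3088, 0.0305]
orientation: [-2.055, 2.375, -0.003]
ft_force: [0.5, -0.5, 5.3]
gripper_width: 0.0648
t 27.7 pos [ 0.5278 -0.3088  0.0305] yaw -98.26 tilt 0.12 w 0.0648 F [ 0.5 -0.5  5.3] Tq [ 0.03  0.01 -0.01]
turn(rad) -0.001 then xyz cm [-0.14  0.12  0.05]  (no turn: [-0.14  0.12  0.05] ) q7 -1.21
time_s: 28.4
eef_pos: [0.526, -0.3076, 0.139]
orientation: [2.055, -2.375, -0.004]
ft_force: [-0.2, -0.4, -6.6]
gripper_width: 0.0646
t 28.4 pos [ 0.526  -0.3076  0.139 ] yaw -98.26 tilt 0.13 w 0.0646 F [-0.2 -0.4 -6.6] Tq [ 0.03  0.02 -0.01]
turn(rad) 0.1177 then xyz cm [-23.05   8.57   1.93]  (no turn: [-23.9    5.81   1.93] ) q7 -1.21
```

```bash
python3 -m inch '[{"fingers":6.2,"xyz":[-1,0.5,0],"turn":0.03},{"fingers":6.2,"xyz":[-2.5,0.9,0],"turn":0.03},{"fingers":6.2,"xyz":[-3.5,1.2,0],"turn":0.03},{"fingers":6.2,"xyz":[-3.5,1.2,0],"turn":0.028},{"fingers":6.2,"xyz":[-3.5,1.2,0],"turn":0},{"fingers":6.2,"xyz":[-3.5,1.2,0],"turn":0},{"fingers":6.2,"xyz":[-2.5,0.9,0.5],"turn":0},{"fingers":6.2,"xyz":[-1.5,0.5,0.5],"turn":0},{"fingers":6.2,"xyz":[-0.5,0.2,0.5],"turn":0},{"fingers":6.2,"xyz":[0,0,0],"turn":0},{"fingers":6.2,"xyz":[0,0,0],"turn":0},{"fingers":6.2,"xyz":[0,0,0],"turn":0}]' 70
python3 - <<'E'
from h import *
plan([.505,-.0633,.102],75)
E
```

```text
time_s: 29.6
eef_pos: [0.502, -0.0784, 0.1246]
orientation: [1.908, -2.495, 0.001]
ft_force: [0.2, -0.7, -4.6]
gripper_width: 0.065
t 29.6 pos [ 0.502  -0.0784  0.1246] yaw -105.18 tilt 0.06 w 0.065 F [ 0.2 -0.7 -4.6] Tq [-0.02 -0.03 -0.  ]
turn(rad) -0.0031 then xyz cm [-1.54  0.1   2.26]  (no turn: [-1.54  0.11  2.26] ) q7 -1.68
```

```bash
python3 -m inch '[{"fingers":6.2,"xyz":[-0.8,0.05,0.6],"turn":-0.003},{"fingers":6.2,"xyz":[-0.74,0.05,0.8],"turn":0},{"fingers":6.2,"xyz":[0,0,0.6],"turn":0},{"fingers":6.2,"xyz":[0,0,0],"turn":0},{"fingers":6.2,"xyz":[0,0,0],"turn":0},{"fingers":6.2,"xyz":[0,0,0],"turn":0}]' 70
python3 - <<'E'
from h import *
plan([.505,-.0633,.1],75)
E
```

```text
time_s: 30.2
eef_pos: [0.5051, -0.0618, 0.1048]
orientation: [-1.915, 2.49, -0.001]
ft_force: [0.9, 0.4, -5.3]
gripper_width: 0.065
t 30.2 pos [ 0.5051 -0.0618  0.1048] yaw -104.88 tilt 0.03 w 0.065 F [ 0.9  0.4 -5.3] Tq [-0.01  0.04  0.01]
turn(rad) 0.0021 then xyz cm [ 0.15 -0.03  0.48]  (no turn: [ 0.15 -0.03  0.48] ) q7 -1.7
```

```bash
python3 -m inch '[{"fingers":6.2,"xyz":[0.15,0,0.3],"turn":0.002},{"fingers":6.2,"xyz":[0,0,0.2],"turn":0},{"fingers":6.2,"xyz":[0,0,0],"turn":0},{"fingers":6.2,"xyz":[0,0,0],"turn":0}]' 70
python3 -m inch '[{"fingers":6.2,"xyz":[0,0,0.2],"turn":0},{"fingers":6.2,"xyz":[0,0,0],"turn":0}]' 70
python3 -m inch '[{"fingers":6.2,"xyz":[0,0,0.2],"turn":0},{"fingers":6.2,"xyz":[0,0,0],"turn":0}]' 70
python3 - <<'E'
from h import *
plan([.505,-.0633,.1],75)
E
```

```text
time_s: 30.6
eef_pos: [0.5045, -0.0629, 0.0996]
orientation: [-1.913, 2.492, 0.0]
ft_force: [0.1, 0.0, -4.9]
gripper_width: 0.0648
time_s: 30.8
eef_pos: [0.5045, -0.0628, 0.0975]
orientation: [1.913, -2.492, -0.0]
ft_force: [0.4, -0.4, -5.4]
gripper_width: 0.0647
time_s: 31.0
eef_pos: [0.5044, -0.0628, 0.0954]
orientation: [1.913, -2.491, -0.001]
ft_force: [-0.0, 0.6, -4.3]
gripper_width: 0.0647
t 31.0 pos [ 0.5044 -0.0628  0.0954] yaw -104.96 tilt 0.03 w 0.0647 F [-0.   0.6 -4.3] Tq [ 0.03  0.01 -0.03]
turn(rad) 0.0007 then xyz cm [ 0.03 -0.07 -0.46]  (no turn: [ 0.03 -0.07 -0.46] ) q7 -1.7
```

```bash
python3 -m inch '[{"fingers":6.2,"xyz":[0,0,0.2],"turn":0},{"fingers":6.2,"xyz":[0,0,0],"turn":0}]' 70
python3 -m inch '[{"fingers":6.2,"xyz":[0,0,0.2],"turn":0},{"fingers":6.2,"xyz":[0,0,0],"turn":0}]' 70
python3 -m inch '[{"fingers":6.2,"xyz":[0,0,0.15],"turn":0},{"fingers":6.2,"xyz":[0,0,0],"turn":0}]' 70
```

```text
time_s: 31.2
eef_pos: [0.5044, -0.0628, 0.0934]
orientation: [1.913, -2.491, -0.001]
ft_force: [-0.0, -0.3, -5.8]
gripper_width: 0.0647
time_s: 31.4
eef_pos: [0.5044, -0.0628, 0.0914]
orientation: [1.913, -2.492, -0.001]
ft_force: [-0.2, 0.3, -5.6]
gripper_width: 0.0647
time_s: 31.6
eef_pos: [0.5047, -0.0628, 0.0905]
orientation: [-1.913, 2.491, -0.0]
ft_force: [-1.4, 0.7, -1.6]
gripper_width: 0.0648
```

```bash
python3 -m inch '[{"fingers":6.2,"xyz":[0,0,0.1],"turn":0},{"fingers":6.2,"xyz":[0,0,0],"turn":0},{"fingers":7.2,"xyz":[0,0,0],"turn":0},{"fingers":8.5,"xyz":[0,0,0],"turn":0},{"fingers":8.5,"xyz":[0,0,0],"turn":0},{"fingers":8.5,"xyz":[0,0,0],"turn":0},{"fingers":8.5,"xyz":[0,0,-2],"turn":0},{"fingers":8.5,"xyz":[0,0,-4],"turn":0},{"fingers":8.5,"xyz":[0,0,-4],"turn":0},{"fingers":8.5,"xyz":[0,0,-2],"turn":0}]' 20
python3 -m inch '[{"fingers":8.5,"xyz":[-3,0,0],"turn":0},{"fingers":8.5,"xyz":[-4.5,0,0],"turn":0},{"fingers":8.5,"xyz":[-4.5,0,0],"turn":0},{"fingers":8.5,"xyz":[-4,0,0],"turn":0},{"fingers":8.5,"xyz":[-3,0,0],"turn":0},{"fingers":8.5,"xyz":[0,0,0],"turn":0},{"fingers":8.5,"xyz":[0,0,0],"turn":0}]' 20
python3 - <<'E'
from h import *
im=arm.get_image('top'); sd=arm.get_image('side')
a=cv2.resize(im[130:290,255:420,::-1],None,fx=2.4,fy=2.4,interpolation=cv2.INTER_CUBIC)
b=cv2.resize(sd[130:270,220:370,::-1],None,fx=2.7,fy=2.7,interpolation=cv2.INTER_CUBIC)
h=max(a.shape[0],b.shape[0]); p=lambda x:cv2.copyMakeBorder(x,0,h-x.shape[0],0,0,0)
cv2.imwrite('pics/p9.png',np.hstack([p(a),p(b)])[:,:800])
E
```

```text
time_s: 32.6
eef_pos: [0.5062, -0.0631, 0.2124]
orientation: [-1.91, 2.489, -0.006]
ft_force: [0.1, 0.6, 0.2]
gripper_width: 0.085
time_s: 33.3
eef_pos: [0.5534, 0.1212, 0.2088]
orientation: [1.915, -2.489, 0.0]
ft_force: [1.2, -0.5, 0.2]
gripper_width: 0.085
```

View pics/p9.png

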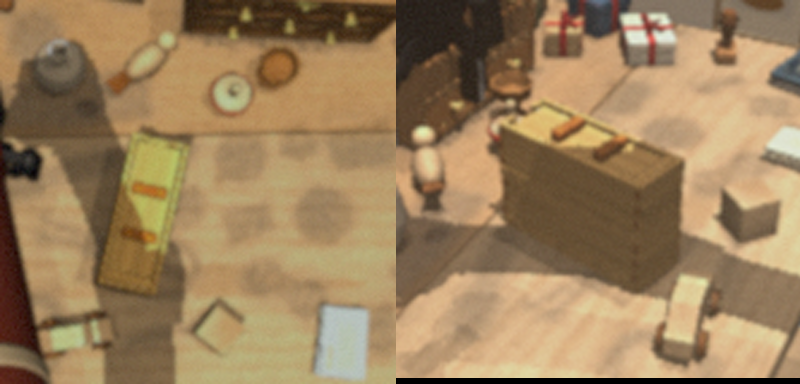

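The picture shows the filled box (left panel about 145,210; right panel 590,190) flush and aligned on the lower box with no gap. The bystanders look unmoved. I'm handing in.

```bash
python3 -c "
from plant import arm
print(arm.close_job())"
```

```text
the job is handed in; nothing more can be done
None
```

The open box is closed with its lid and the filled box stands on it. I handed the job in at about 33 s of the 70 s allowed.

**What I did**
- **Locating the box:** I closed the gripper lightly across the fixed box at two places to fix its centre line and yaw (-15.0°).
- **Freeing the lid:** I drew it out from under the riser and took it again near its far end. Pressing that end on the riser's front edge tilted it to about 17°.
- **Closing the box:** I hooked the tongue under the lip, lowered the lid as far as the rim allowed, and let go for the last few degrees. Then I pressed it down.
- **Stacking:** I carried the filled box level and lowered it straight onto the lugs.

**Checks**
- **Lid:** a closed-finger press met the panel at z = 56.2 mm, against 56 mm expected when it is home.
- **Filled box:** it passed lug-top height with no contact force and first touched at tool height 90.5 mm, exactly the height for resting on the rim. I did not nudge it sideways to test the lock.
- **Final picture:** the two boxes are flush and aligned, and the bystanders in view look unmoved. The washi tape and the riser were outside that picture.

**What went wrong or disagreed**
- The first closing on the lid rode over its top, so I gripped it again lower.
- The lid turned about 7° while I drew it out. The next grip then also landed on top of it, so I measured it again and regripped.
- The side camera disagreed with the top camera by up to about 10 mm. I relied on the top camera and on touch.

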